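Run the check on the hearing-aid tester

ROBOT

A 6-joint arm with a two-finger parallel gripper is mounted at the origin on the work surface. World frame = base frame: x ahead of the robot, y to its left, z up, the work surface at z = 0. Lengths are in m, angles in degrees, forces in N, time in s.
With the tool pointing down it reaches from about 0.35 to 0.95 m from the base axis. Payload 17.4 kg.
Tool frame: the origin (TCP) lies midway between the tips of the shut fingers; the grasp point (between the pads) lies 19 mm behind it (bot.pinch_z is the distance from the TCP to the grasp point, in m); z points along the fingers, y is the direction in which the jaws open and shut (so a half turn about z gives the same grasp; the last joint's range is limited). The gripper opens to 93 mm and grips with 3 to 60 N. Pads are 15 mm wide; open, the fingers measure 128 mm over their backs; the gripper's body (75 mm by 188 mm) begins 65 mm behind the grasp point.
Start: joints at [63.037, 6.646, 82.598, -0, 90.757, -2.166], TCP at [0.283, 0.613, 0.219] pointing down, gripper open.
Joint ranges: [-162.19, 162.19], [-47.58, 125.68], [4.15, 143.07], [-65.23, 245.23], [0.69, 171.88], [-170.13, 170.13]. Speed limits (degrees/s): [108.29, 108.29, 127.2, 180, 180, 180].

INTERFACE

Orientations are given as [roll, pitch, yaw] about the fixed x, y, z axes, in that order (R = Rz(yaw) Ry(pitch) Rx(roll)).
In Python, from bench import bot gives the robot as it stands.
- The arm moves only by the shell command python3 -m crank 'ROWS' [OPENING] [FORCE]. ROWS is JSON, a list of rows, each an object of numbers: "tx", "ty", "tz": the shift along the tool's x, y, z each as a share of 3 cm, from -1 to 1; "spin": the turn about the tool's z as a share of 360 degrees, from -1 to 1. In form: [{"tx": .., "ty": .., "tz": .., "spin": ..}, ...]. A call has 1 to 5 rows; each row shifts and turns the commanded pose from where the row before left it, along the tool's axes as they then stand; what a row does not reach is not made up. A row lasts 1/12 s, in which the tool goes at most 41.7 mm and 7.16 degrees, less where a joint would pass 70% of its speed; a pose out of reach is approached as far as the arm can. A call with a number of a shift or a turn outside -1 to 1 is refused whole. A call with a gripper value outside its range is refused whole. OPENING is the opening, from -1 (shut) to 1 (fully open), so that 0 is half open, set as the call begins (- or left out, the last holds). The fingers move at their own pace and stop on an object; FORCE is the grip in N (left out, the last holds). Time passes only in rows, so rows that do not move let the fingers close. It gives the time, the measured TCP pose, the force and the opening at its end, in the units of the state.
- bot.state(): the state, without advancing time (a new reading comes with each control period).
- bot.camera(name): name is "scene" or "top"; returns the picture (384x512x3 uint8, red, green, blue); there is no depth.
- bot.calibration(name): a dict with "mtx" (3x3 intrinsics, pixels), "R" (3x3) and "t" (3): a world point X has camera coordinates R X + t. Camera axes: x right, y down, z forward; pixel columns grow to the right and rows downward; lengths in m; the calibration is good to about 2 mm. A picture is of the moment at which its call begins. calibration takes no time and is no camera call.
- bot.close_job(): hands the job in, once; it reports no verdict.
The state is a dict: "time": time; "qpos": joint angles; "dq": joint speeds; "joint_torque": joint torques, N m; "eef_pos": TCP position; "tool_rot": TCP orientation; "force": force on the tool from outside, world axes, zero at the start; "moment": the same for the moment, N m; "gripper_width": finger opening in m.
Only numpy, scipy, OpenCV 4.12 (cv2) and the standard library are available. Lean on these libraries where they do the work, as an engineer would, in place of code of your own. Each camera call takes 0.05 s, during which the arm holds its last target.

TASK

Start a check on the hearing-aid tester, the desk unit with the round metal chamber lid: slide its dust cover fully open, press the button underneath all the way down, then slide the cover fully shut again. Leave the cover of the drying unit, the lookalike with the slotted rectangular lid, alone.

Things in the scene. Friction and masses are not known exactly. Their poses are not given: they have to be found in the camera images.
- tester: The hearing-aid tester, a white box 230 (x) x 110 (y) x 50 (z) mm fixed to the desk, with a flat round steel chamber lid (58 mm across, 8 mm high) on top at x = +79 mm. Origin: centre of its underside, on the desk; z up, x along its length from the button to the round lid, within 25 degrees of straight away from the robot. Two cover rails, inner faces y = +-33, tops 61 mm above the desk.
- tester_cover (a joint): Slide (m) of its grey dust cover, a 60 (x) x 80 x 4 mm plate, top 65 mm above the desk: 0 shut over the button; grows towards the tester's -x, away from the round lid; 0.080 open at the stop; button bare from 0.043. Upright grip fin mid-plate, 10 thick (x) x 36 mm wide, top 93 mm above the desk, at tester x = 5 mm minus this value, y = 0. Starts 0 to 0.008. 2 N moves it; it stays put.
- tester_button (a joint): Press (m) of the tester's grey round push button, 26 mm across, at tester x = +5, y = 0 mm, top 58 mm above the desk when up, under the shut cover: 0 = up, 0.005 = fully down (about 5 N; springs back).
- dryer_cover: Dust cover of the drying unit, to be left alone. That unit is a white box like the tester, with the same cover, fin and button, but a slotted rectangular lid (34 x 92 mm) in place of the round one. Origin: centre of the cover plate's underside, 61 mm above the desk; x points to its rectangular lid, z up.

How it is judged (in metres and radians):
On the way, in this order (a step that is already met when the one before it is completed fails the run):
1. the tester's dust cover is slid open, clear of the button (value of joint tester_cover above 0.05 m), for 0.1 s.
2. with the cover open, the tester's button is pressed down (value of joint tester_button above 0.0035 m and value of joint tester_cover above 0.04 m), for 0.05 s.
At the end, for the whole second after the job is handed in: The tester's dust cover is shut again (within 10 mm of its closed stop) and its button is up (value of joint tester_cover below 0.01 m and value of joint tester_button below 0.002 m); the robot touches nothing.
It fails at once if the drying unit's cover is slid (more than 10 mm) (distance of dryer_cover from where it was at the start of the episode above 0.01 m).
It also fails if it takes over 56 s, if anything falls off the work surface, if the arm or the gripper's body presses on something with over 40 N, if the wrist force passes 120 N, or if a joint passes its speed limit or range.

## Working session

There is one attempt and no reset: what is moved stays moved. The work goes in short steps, Python scripts to look and compute and a shell command to move; the robot and the scene stay as the last step left them, time stands still between calls to the robot, and variables do not carry over. Pictures are saved under pics/ and viewed, and the job is handed in when it is done.

```bash
mkdir -p pics; ls
python3 - <<'E'
from bench import bot
import cv2
for n in("scene","top"):
    cv2.imwrite(f"pics/{n}0.png",bot.camera(n)[:,:,::-1])
    print(n,{k:v.tolist() if hasattr(v,'tolist') else v for k,v in bot.calibration(n).items()})
print(bot.state(),bot.pinch_z)
E
```

```text
pics
scene {'mtx': [[446.23136682142206, 0.0, 250.76381947697087], [0.0, 446.23136682142206, 190.28596603744145], [0.0, 0.0, 1.0]], 'R': [[-0.1906688296013487, 0.9815634275721574, 0.013365443174471222], [0.6919262108928197, 0.14403979232843797, -0.7074536429374617], [-0.6963357782693325, -0.12564145764348109, -0.706633361810256]], 't': [0.11174852878354107, -0.3370312341223873, 1.2959667775907897]}
top {'mtx': [[477.38973710228214, 0.0, 253.95031091353852], [0.0, 477.38973710228214, 188.5768110645144], [0.0, 0.0, 1.0]], 'R': [[0.013292241871506242, -0.9995298380315054, 0.02763004145385284], [-0.9878236437464345, -0.017410196361289525, -0.1546005624769159], [0.15500891961931354, -0.02523862015589586, -0.9875906271786299]], 't': [-0.01394442760833291, 0.5388444236404663, 0.9363355598529571]}
{'time': 0.1, 'qpos': array([ 6.30374016e+01,  6.67005880e+00,  8.26317392e+01, -1.93708654e-04,
        9.07570681e+01, -2.16706896e+00]), 'dq': array([ 0.0387418 , -0.15361654, -0.1081803 ,  0.13835177,  0.1187369 ,
       -0.0072286 ]), 'joint_torque': array([ 1.98774476e-03, -7.22891879e+01, -6.23866725e+01,  7.81374844e-02,
        2.26320309e-02, -7.65666664e-05]), 'eef_pos': array([0.2830199 , 0.61259374, 0.21799646]), 'tool_rot': array([-1.79941169e+02, -2.03237621e-03,  1.55204467e+02]), 'force': array([-0.3607067 , -0.34635242,  0.07970252]), 'moment': array([0.02080413, 0.03060071, 0.02207066]), 'gripper_width': 0.09291507867338611} 0.0188
```

View pics/scene0.png

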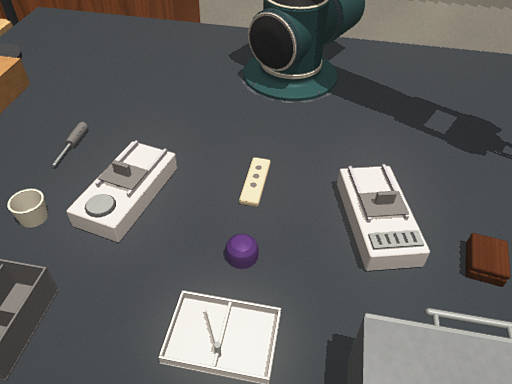

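View pics/top0.png

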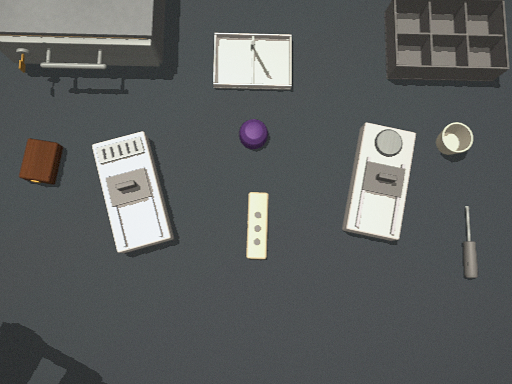

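The tester, with the round lid, is on the right in the top view: lid at about (389,142), fin at (387,177). In the scene view the lid is at about (100,205) and the fin at (122,169). The dryer is on the other side. I'll zoom in to measure it.

Run:
```python
import cv2
a=cv2.imread("pics/top0.png")[110:250,330:430]; b=cv2.imread("pics/scene0.png")[130:245,60:185]
cv2.imwrite("pics/top0z.png",cv2.resize(a,None,fx=4,fy=4,interpolation=cv2.INTER_CUBIC))
cv2.imwrite("pics/scene0z.png",cv2.resize(b,None,fx=5,fy=5,interpolation=cv2.INTER_CUBIC))
```

```text
(no output)
```

View pics/top0z.png

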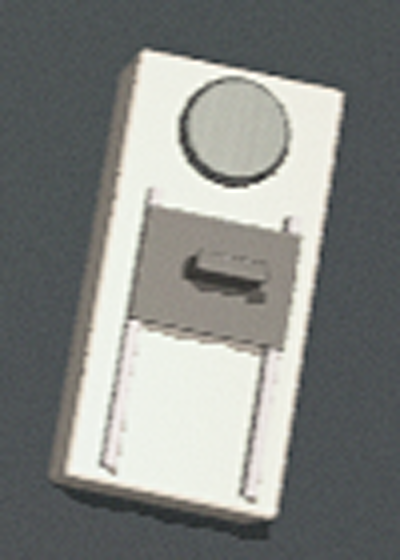

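View pics/scene0z.png

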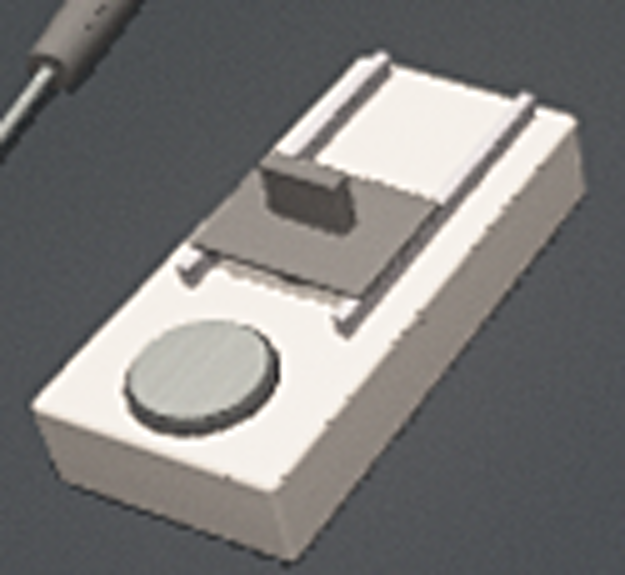

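```bash
cat > fit.py <<'E'
import numpy as np, cv2
from scipy.optimize import least_squares
from bench import bot
cal={n:bot.calibration(n) for n in("scene","top")}
def proj(n,X):
    c=cal[n]; return cv2.projectPoints(np.asarray(X,float).reshape(-1,3),cv2.Rodrigues(np.array(c["R"]))[0],np.array(c["t"]),np.array(c["mtx"]),None)[0][:,0]
def T(p): return (np.array(p)+.5)/4-.5+[330,110]
def S(p): return (np.array(p)+.5)/5-.5+[60,130]
def tri(pt,ps):
    P=[np.array(cal[n]["mtx"])@np.c_[cal[n]["R"],cal[n]["t"]] for n in("top","scene")]
    X=cv2.triangulatePoints(P[0],P[1],np.array(pt,float).reshape(2,1),np.array(ps,float).reshape(2,1))[:,0]
    return X[:3]/X[3]
E
python3 - <<'E'
from fit import *
box={"++":((143,50),(275,492)),"+-":((344,93),(35,405)),"-+":((67,487),(577,120)),"--":((274,519),(365,60))}
B={k:tri(T(a),S(b)) for k,(a,b) in box.items()}
oth={"lid":((237,130),(202,373)),"pl++":((150,205),(362,295)),"pl+-":((300,235),(195,245)),"pl-+":((130,320),(437,207)),
"fin++":((200,248),(335,190)),"fin+-":((270,262),(262,160)),"fin-+":((190,268),(350,178))}
O={k:tri(T(a),S(b)) for k,(a,b) in oth.items()}
for k,v in {**B,**O}.items(): print(k,v.round(4))
pts=[];obs=[]
def model(p):
    x,y,a,d,dz=p; c,s=np.cos(a),np.sin(a)
    W=lambda X:np.array([x+c*X[0]-s*X[1],y+s*X[0]+c*X[1],X[2]+dz])
    sg=lambda k:(1 if k[-2]=='+' else -1, 1 if k[-1]=='+' else -1)
    r=[];names=[]
    for k,(a_,b_) in {**box,**oth}.items():
        if k in box: X=(sg(k)[0]*.115,sg(k)[1]*.055,.05)
        elif k=="lid": X=(.079,0,.058)
        elif k[:2]=="pl": X=(.005-d+sg(k)[0]*.03,sg(k)[1]*.04,.065)
        else: X=(.005-d+sg(k)[0]*.005,sg(k)[1]*.018,.093)
        r+=[proj("top",W(X))[0]-T(a_),proj("scene",W(X))[0]-S(b_)];names.append(k)
    return np.array(r),names
s=least_squares(lambda p:model(p)[0].ravel(),[.57,-.3,0,0,0],loss="soft_l1")
p=s.x;print(p.round(4),np.degrees(p[2]))
r,n=model(p)
for i,k in enumerate(n): print(k,r[2*i].round(1),r[2*i+1].round(1))
f=np.array(p[:2])+(.005-p[3])*np.array([np.cos(p[2]),np.sin(p[2])]);print("fin",f)
E
```

```text
++ [ 0.6834 -0.2368  0.0465]
+- [ 0.662  -0.342   0.0474]
-+ [ 0.4543 -0.1948  0.0416]
-- [ 0.4393 -0.2983  0.0461]
lid [ 0.6393 -0.2831  0.054 ]
pl++ [ 0.5965 -0.234   0.0641]
pl+- [ 0.5824 -0.3103  0.0632]
pl-+ [ 0.5381 -0.2247  0.0595]
fin++ [ 0.5692 -0.2509  0.0917]
fin+- [ 0.562  -0.2838  0.0952]
fin-+ [ 0.5598 -0.2474  0.09  ]
[ 0.5607 -0.2675 -0.1911  0.0054 -0.0031] -10.951975554126712
++ [-1.  -0.3] [-0.   0.1]
+- [ 0.1 -0.3] [-1.4  0.4]
-+ [-1.  -2.1] [ 0.6 -0.6]
-- [0.6 1. ] [-0.6 -1. ]
lid [-0.4  0.5] [ 0.  -0.7]
pl++ [-0.7 -0.1] [-0.2  1. ]
pl+- [0.3 0.4] [-1.5  0.1]
pl-+ [-0.6 -0.4] [ 1.  -0.6]
fin++ [-0.7  0.6] [-0.   0.4]
fin+- [-0.3  0.8] [-1.1  1.6]
fin-+ [1.  0.4] [-0.2 -0.4]
fin [ 0.56024937 -0.26741946]
```

The fit is consistent to about 1 px. The tester sits at (0.561, -0.2675) with a yaw of -11°, the cover is about 5 mm open, and the heights match the text. I'll use the shut fingers as a pusher, so first I travel there at height.

```bash
python3 -m crank '[{"tx":-0.9,"ty":-0.94},{"tx":-0.9,"ty":-0.94},{"tx":-0.9,"ty":-0.94},{"tx":-0.9,"ty":-0.94},{"tx":-0.9,"ty":-0.94}]' -1 20
python3 -m crank '[{"tx":-0.9,"ty":-0.94},{"tx":-0.9,"ty":-0.94},{"tx":-0.9,"ty":-0.94},{"tx":-0.9,"ty":-0.94},{"tx":-0.9,"ty":-0.94}]'
python3 -m crank '[{"tx":-0.9,"ty":-0.94},{"tx":-0.9,"ty":-0.94},{"tx":-0.9,"ty":-0.94},{"tx":-0.9,"ty":-0.94},{"tx":-0.9,"ty":-0.94}]'
python3 -m crank '[{"tx":-0.9,"ty":-0.94},{"tx":-0.9,"ty":-0.94},{"tx":-0.9,"ty":-0.94},{"tx":-0.9,"ty":-0.94},{"tx":-0.9,"ty":-0.94}]'
python3 -m crank '[{"tx":-0.9,"ty":-0.94},{"tx":-0.9,"ty":-0.94},{"tx":-0.9,"ty":-0.94},{"spin":-0.0192},{"spin":-0.0192}]'
cat > rel.py <<'E'
import numpy as np,sys
from bench import bot
from scipy.spatial.transform import Rotation as Ro
p=(.5607,-.2675,np.radians(-10.95))
c,s=np.cos(p[2]),np.sin(p[2])
st=bot.state();e=st["eef_pos"];R=Ro.from_euler("xyz",st["tool_rot"],degrees=True).as_matrix()
d=e[:2]-p[:2]
print("t",st["time"],"tester frame",[round(v*1000,1) for v in (c*d[0]+s*d[1],-s*d[0]+c*d[1],e[2])],"yaw-to-go",169.05-st["tool_rot"][2],"w",st["gripper_width"],"F",st["force"].round(1))
if len(sys.argv)>1:
    X=np.array([float(v) for v in sys.argv[1:4]])/1000
    W=np.array([p[0]+c*X[0]-s*X[1],p[1]+s*X[0]+c*X[1],X[2]])
    print("shares",(R.T@(W-e)/.03).round(3))
E
python3 rel.py 25 0 150
```

```text
t 0.1 tester frame [np.float64(-439.8), np.float64(811.3), np.float64(218.0)] yaw-to-go 13.845532953874283 w 0.09291507867338611 F [-0.4 -0.3  0.1]
shares [-21.515 -22.548   2.289]schema error: expected keys tx, ty, tz, spin
schema error: expected keys tx, ty, tz, spin
schema error: expected keys tx, ty, tz, spin
schema error: expected keys tx, ty, tz, spin
schema error: expected keys tx, ty, tz, spin
```

Every row needs all four keys.

```bash
python3 -m crank '[{"tx":-0.9,"ty":-0.94,"tz":0,"spin":0},{"tx":-0.9,"ty":-0.94,"tz":0,"spin":0},{"tx":-0.9,"ty":-0.94,"tz":0,"spin":0},{"tx":-0.9,"ty":-0.94,"tz":0,"spin":0},{"tx":-0.9,"ty":-0.94,"tz":0,"spin":0}]' -1 20
python3 rel.py 25 0 150
```

```text
time: 0.52
eef_pos: [0.3466, 0.4264, 0.2182]
tool_rot: [-180.0, -0.0, 155.2]
force: [0.3, 0.0, 0.6]
gripper_width: 0.0642
t 0.5167 tester frame [np.float64(-342.1), np.float64(640.6), np.float64(218.2)] yaw-to-go 13.820066430502152 w 0.06423457092229219 F [0.3 0.  0.6]
shares [-16.981 -17.81    2.281]
```

```bash
python3 -m crank '[{"tx":-0.9,"ty":-0.94,"tz":0,"spin":0},{"tx":-0.9,"ty":-0.94,"tz":0,"spin":0},{"tx":-0.9,"ty":-0.94,"tz":0,"spin":0},{"tx":-0.9,"ty":-0.94,"tz":0,"spin":0},{"tx":-0.9,"ty":-0.94,"tz":0,"spin":0}]'
python3 -m crank '[{"tx":-0.9,"ty":-0.94,"tz":0,"spin":0},{"tx":-0.9,"ty":-0.94,"tz":0,"spin":0},{"tx":-0.9,"ty":-0.94,"tz":0,"spin":0},{"tx":-0.9,"ty":-0.94,"tz":0,"spin":0},{"tx":-0.9,"ty":-0.94,"tz":0,"spin":0}]'
python3 -m crank '[{"tx":-0.9,"ty":-0.94,"tz":0,"spin":0},{"tx":-0.9,"ty":-0.94,"tz":0,"spin":0},{"tx":-0.9,"ty":-0.94,"tz":0,"spin":0},{"tx":-0.9,"ty":-0.94,"tz":0,"spin":0},{"tx":-0.9,"ty":-0.94,"tz":0,"spin":0}]'
python3 -m crank '[{"tx":-0.9,"ty":-0.94,"tz":0,"spin":0},{"tx":-0.9,"ty":-0.94,"tz":0,"spin":0},{"tx":0,"ty":0,"tz":0,"spin":-0.0192},{"tx":0,"ty":0,"tz":0,"spin":-0.0192},{"tx":0,"ty":0,"tz":0,"spin":0}]'
python3 rel.py 25 0 110
```

```text
time: 0.93
eef_pos: [0.4099, 0.2417, 0.2185]
tool_rot: [180.0, 0.0, 155.2]
force: [1.3, 0.1, 0.0]
gripper_width: 0.0311
time: 1.35
eef_pos: [0.4734, 0.0569, 0.2186]
tool_rot: [180.0, 0.0, 155.2]
force: [0.3, 0.6, 0.2]
gripper_width: 0.001
time: 1.77
eef_pos: [0.5369, -0.1278, 0.2185]
tool_rot: [180.0, -0.0, 155.2]
force: [0.1, 0.2, 0.6]
gripper_width: 0.0005
time: 2.18
eef_pos: [0.562, -0.2002, 0.2179]
tool_rot: [180.0, -0.1, 169.3]
force: [-0.5, -0.3, -0.9]
gripper_width: 0.0008
t 2.1833 tester frame [np.float64(-11.5), np.float64(66.3), np.float64(217.9)] yaw-to-go -0.2739983997632578 w 0.0007566920558102616 F [-0.5 -0.3 -0.9]
shares [-1.211 -2.217  3.595]
```

```bash
python3 -m crank '[{"tx":-0.65,"ty":-1,"tz":0.5,"spin":0},{"tx":-0.65,"ty":-1,"tz":0.5,"spin":0},{"tx":0,"ty":-0.2,"tz":0.9,"spin":0},{"tx":0,"ty":0,"tz":0.9,"spin":0},{"tx":0,"ty":0,"tz":0,"spin":0}]'
python3 rel.py 28 0 76
python3 - <<'E'
from bench import bot
import cv2
for n in("scene","top"):
    i=bot.camera(n)[:,:,::-1]
    i=i[110:250,330:430] if n=="top" else i[110:245,40:200]
    cv2.imwrite(f"pics/{n}1.png",cv2.resize(i,None,fx=4,fy=4,interpolation=cv2.INTER_CUBIC))
E
```

```text
time: 2.6
eef_pos: [0.5859, -0.271, 0.1287]
tool_rot: [179.9, -0.4, 168.8]
force: [0.3, 0.8, -1.8]
gripper_width: 0.0007
t 2.6 tester frame [np.float64(25.4), np.float64(1.3), np.float64(128.7)] yaw-to-go 0.2803783479294282 w 0.0006870052975497401 F [ 0.3  0.8 -1.8]
shares [-0.099 -0.047  1.755]
```

View pics/scene1.png

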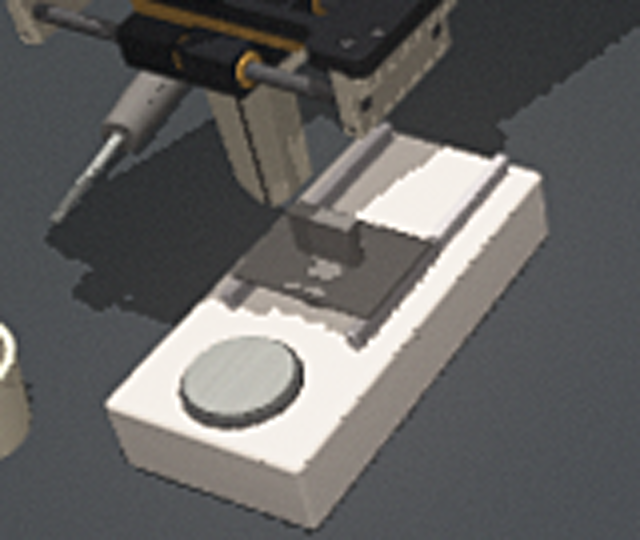

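The scene view shows the fingertips near crop (275,200), which is (108,160) in the full picture. I'll check that against the TCP's projection before going lower.

Run:
```python
from fit import *
e=bot.state()["eef_pos"];print(proj("scene",e),proj("top",e))
```

```text
[[107.69413404 155.26764084]] [[396.28275083 158.01193001]]
```

View pics/top1.png

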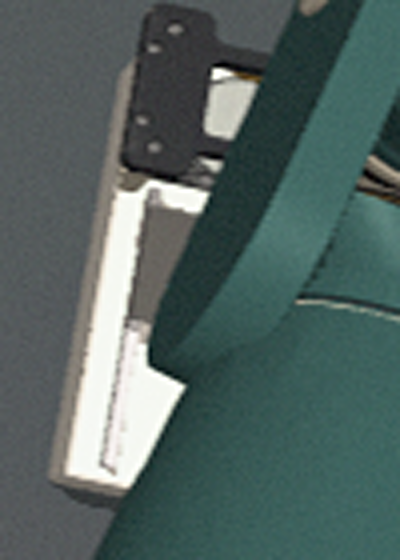

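The projection lands at (108,155), which agrees with the picture, and the jaws lie across the tester as planned. Next I descend beside the fin on its lid side.

```bash
python3 -m crank '[{"tx":-0.1,"ty":-0.05,"tz":0.6,"spin":0},{"tx":0,"ty":0,"tz":0.6,"spin":0},{"tx":0,"ty":0,"tz":0.5,"spin":0},{"tx":0,"ty":0,"tz":0,"spin":0},{"tx":0,"ty":0,"tz":0,"spin":0}]'
python3 rel.py 12 0 76
```

```text
time: 3.12
eef_pos: [0.5907, -0.2735, 0.0845]
tool_rot: [-180.0, 0.0, 169.0]
force: [-0.2, -0.3, -0.6]
gripper_width: 0.0005
t 3.1167 tester frame [np.float64(30.6), np.float64(-0.2), np.float64(84.5)] yaw-to-go 0.03788799928486242 w 0.0005284763907784052 F [-0.2 -0.3 -0.6]
shares [0.62  0.008 0.285]
```

```bash
python3 -m crank '[{"tx":0,"ty":0,"tz":0.3,"spin":0},{"tx":0.2,"ty":0,"tz":0,"spin":0},{"tx":0.2,"ty":0,"tz":0,"spin":0},{"tx":0.2,"ty":0,"tz":0,"spin":0},{"tx":0,"ty":0,"tz":0,"spin":0}]'
python3 rel.py -63 0 76
```

```text
time: 3.53
eef_pos: [0.5719, -0.2703, 0.0752]
tool_rot: [-180.0, 0.0, 169.0]
force: [-0.4, -0.1, -0.6]
gripper_width: 0.0007
t 3.5333 tester frame [np.float64(11.6), np.float64(-0.6), np.float64(75.2)] yaw-to-go 0.04027775936057765 w 0.0007382571926214962 F [-0.4 -0.1 -0.6]
shares [ 2.486  0.019 -0.027]
```

```bash
python3 -m crank '[{"tx":0.3,"ty":0,"tz":0,"spin":0},{"tx":0.3,"ty":0,"tz":0,"spin":0},{"tx":0.3,"ty":0,"tz":0,"spin":0},{"tx":0.3,"ty":0,"tz":0,"spin":0},{"tx":0,"ty":0,"tz":0,"spin":0}]'
python3 rel.py
python3 -m crank '[{"tx":0.3,"ty":0,"tz":0,"spin":0},{"tx":0.3,"ty":0,"tz":0,"spin":0},{"tx":0.3,"ty":0,"tz":0,"spin":0},{"tx":0.1,"ty":0,"tz":0,"spin":0},{"tx":0,"ty":0,"tz":0,"spin":0}]'
python3 rel.py -63 0 76
```

```text
time: 3.95
eef_pos: [0.5359, -0.2633, 0.0748]
tool_rot: [-180.0, -0.0, 169.0]
force: [0.8, -0.0, 0.1]
gripper_width: 0.0006
t 3.95 tester frame [np.float64(-25.1), np.float64(-0.6), np.float64(74.8)] yaw-to-go 0.04191837892378203 w 0.0006471768800307707 F [ 0.8 -0.   0.1]
time: 4.37
eef_pos: [0.5072, -0.2577, 0.0747]
tool_rot: [-180.0, -0.0, 169.0]
force: [-0.6, 1.2, 0.6]
gripper_width: 0.0005
t 4.3667 tester frame [np.float64(-54.4), np.float64(-0.5), np.float64(74.7)] yaw-to-go 0.038053778973505814 w 0.0005401359659918967 F [-0.6  1.2  0.6]
shares [ 0.287  0.017 -0.045]
```

```bash
python3 -m crank '[{"tx":0.1,"ty":0,"tz":0,"spin":0},{"tx":0.1,"ty":0,"tz":0,"spin":0},{"tx":0.05,"ty":0,"tz":0,"spin":0},{"tx":0.05,"ty":0,"tz":0,"spin":0},{"tx":0,"ty":0,"tz":0,"spin":0}]'
python3 rel.py -63 0 76
python3 - <<'E'
from bench import bot
import cv2
i=bot.camera("scene")[110:245,40:200,::-1]
cv2.imwrite("pics/scene2.png",cv2.resize(i,None,fx=4,fy=4,interpolation=cv2.INTER_CUBIC))
E
```

```text
time: 4.78
eef_pos: [0.5017, -0.2566, 0.0749]
tool_rot: [-180.0, 0.4, 169.0]
force: [27.2, -6.2, -11.9]
gripper_width: 0.0007
t 4.7833 tester frame [np.float64(-60.0), np.float64(-0.5), np.float64(74.9)] yaw-to-go 0.014400250669240222 w 0.0006773943538009841 F [ 27.2  -6.2 -11.9]
shares [ 0.101  0.018 -0.037]
```

View pics/scene2.png

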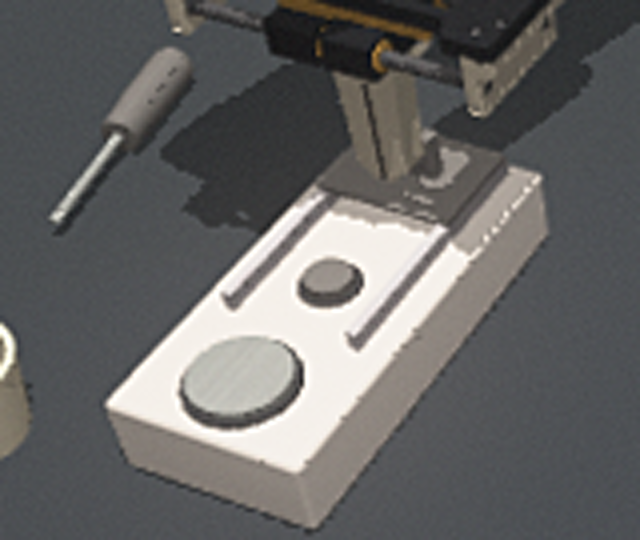

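The cover is open against its stop, with 27 N at the wrist, and the button is bare at crop (330,282). I'll move back over the button.

```bash
python3 -m crank '[{"tx":-0.4,"ty":0,"tz":0,"spin":0},{"tx":-0.8,"ty":0,"tz":0,"spin":0},{"tx":-0.8,"ty":0,"tz":0,"spin":0},{"tx":0,"ty":0,"tz":0,"spin":0},{"tx":0,"ty":0,"tz":0,"spin":0}]'
python3 rel.py 6 0 62
python3 - <<'E'
from fit import *
# button centre from scene at z=.058, in world
from scipy.optimize import fsolve
u=np.array([(330.5)/4-.5+40,(278)/4-.5+110])
print(fsolve(lambda q:proj("scene",[q[0],q[1],.058])[0]-u,[.56,-.27]))
E
```

```text
time: 5.25
eef_pos: [0.5584, -0.2674, 0.0739]
tool_rot: [180.0, -0.1, 169.1]
force: [-0.8, 0.2, -1.0]
gripper_width: 0.0004
t 5.25 tester frame [np.float64(-2.3), np.float64(-0.4), np.float64(73.9)] yaw-to-go -0.009181560194349458 w 0.00038626235279460815 F [-0.8  0.2 -1. ]
shares [-0.278  0.012  0.397]
[ 0.56917382 -0.26607149]
```

```bash
python3 -m crank '[{"tx":-0.3,"ty":0,"tz":0,"spin":0},{"tx":0,"ty":0,"tz":0.25,"spin":0},{"tx":0,"ty":0,"tz":0.2,"spin":0},{"tx":0,"ty":0,"tz":0,"spin":0},{"tx":0,"ty":0,"tz":0,"spin":0}]'
python3 rel.py
python3 -m crank '[{"tx":0,"ty":0,"tz":0.1,"spin":0},{"tx":0,"ty":0,"tz":0.1,"spin":0},{"tx":0,"ty":0,"tz":0,"spin":0},{"tx":0,"ty":0,"tz":0,"spin":0}]'
python3 rel.py
```

```text
time: 5.67
eef_pos: [0.5663, -0.2691, 0.0604]
tool_rot: [180.0, -0.1, 169.0]
force: [-0.2, -0.1, 1.0]
gripper_width: 0.0003
t 5.6667 tester frame [np.float64(5.8), np.float64(-0.5), np.float64(60.4)] yaw-to-go 0.030172837657886475 w 0.00029749743551075493 F [-0.2 -0.1  1. ]
time: 6.0
eef_pos: [0.567, -0.2694, 0.0554]
tool_rot: [-180.0, 0.0, 169.0]
force: [-1.5, -1.4, 2.4]
gripper_width: 0.0006
t 6.0 tester frame [np.float64(6.5), np.float64(-0.6), np.float64(55.4)] yaw-to-go 0.028706899817393605 w 0.0005917744688853219 F [-1.5 -1.4  2.4]
```

Contact made at 2.4 N. I'll keep pressing until it bottoms.

```bash
python3 -m crank '[{"tx":0,"ty":0,"tz":0.07,"spin":0},{"tx":0,"ty":0,"tz":0,"spin":0},{"tx":0,"ty":0,"tz":0,"spin":0}]'
python3 -m crank '[{"tx":0,"ty":0,"tz":0.05,"spin":0},{"tx":0,"ty":0,"tz":0.05,"spin":0},{"tx":0,"ty":0,"tz":0,"spin":0},{"tx":0,"ty":0,"tz":0,"spin":0}]'
```

```text
time: 6.25
eef_pos: [0.567, -0.2694, 0.0533]
tool_rot: [-180.0, 0.0, 169.0]
force: [-1.6, -0.1, 4.8]
gripper_width: 0.0003
time: 6.58
eef_pos: [0.5672, -0.2694, 0.0526]
tool_rot: [-180.0, 0.1, 169.0]
force: [-12.2, 5.3, 26.7]
gripper_width: 0.0009
```

The button is at its stop: 26.7 N at z 52.6 mm. I'll lift clear, pass over the fin and come down on the robot side of it.

```bash
python3 -m crank '[{"tx":0,"ty":0,"tz":-0.6,"spin":0},{"tx":0,"ty":0,"tz":-0.9,"spin":0},{"tx":0,"ty":0,"tz":-0.9,"spin":0},{"tx":0,"ty":0,"tz":0,"spin":0},{"tx":0,"ty":0,"tz":0,"spin":0}]'
python3 rel.py
python3 -m crank '[{"tx":0.9,"ty":0,"tz":0,"spin":0},{"tx":0.9,"ty":0,"tz":0,"spin":0},{"tx":0.9,"ty":0,"tz":0,"spin":0},{"tx":0.9,"ty":0,"tz":0,"spin":0},{"tx":0,"ty":0,"tz":0,"spin":0}]'
python3 rel.py -102 0 76
```

```text
time: 7.0
eef_pos: [0.5675, -0.2695, 0.1233]
tool_rot: [-180.0, 0.1, 169.0]
force: [0.5, 0.1, -1.5]
gripper_width: 0.0007
t 7.0 tester frame [np.float64(7.1), np.float64(-0.7), np.float64(123.3)] yaw-to-go 0.02179147776067225 w 0.0007380213635934845 F [ 0.5  0.1 -1.5]
time: 7.42
eef_pos: [0.4575, -0.2477, 0.1205]
tool_rot: [180.0, -0.1, 169.0]
force: [-0.9, 0.7, 0.6]
gripper_width: 0.0005
t 7.4167 tester frame [np.float64(-105.1), np.float64(-0.2), np.float64(120.5)] yaw-to-go 0.0542903182890484 w 0.00045343249291649547 F [-0.9  0.7  0.6]
shares [-0.106  0.005  1.482]
```

```bash
python3 -m crank '[{"tx":0,"ty":0,"tz":0.5,"spin":0},{"tx":0,"ty":0,"tz":0.5,"spin":0},{"tx":0,"ty":0,"tz":0.48,"spin":0},{"tx":0,"ty":0,"tz":0,"spin":0},{"tx":0,"ty":0,"tz":0,"spin":0}]'
python3 rel.py
python3 -m crank '[{"tx":-0.3,"ty":0,"tz":0,"spin":0},{"tx":-0.3,"ty":0,"tz":0,"spin":0},{"tx":-0.3,"ty":0,"tz":0,"spin":0},{"tx":-0.3,"ty":0,"tz":0,"spin":0},{"tx":0,"ty":0,"tz":0,"spin":0}]'
python3 rel.py -7 0 76
python3 - <<'E'
from bench import bot
import cv2
i=bot.camera("scene")[110:245,40:200,::-1]
cv2.imwrite("pics/scene3.png",cv2.resize(i,None,fx=4,fy=4,interpolation=cv2.INTER_CUBIC))
E
```

```text
time: 7.83
eef_pos: [0.4605, -0.2483, 0.0764]
tool_rot: [179.9, -0.1, 169.0]
force: [0.8, -1.2, 0.5]
gripper_width: 0.0008
t 7.8333 tester frame [np.float64(-102.0), np.float64(-0.2), np.float64(76.4)] yaw-to-go 0.022277679618440516 w 0.0007578168320038841 F [ 0.8 -1.2  0.5]
time: 8.25
eef_pos: [0.4981, -0.2559, 0.0779]
tool_rot: [-180.0, 0.0, 169.1]
force: [-0.2, -0.3, 0.1]
gripper_width: 0.0003
t 8.25 tester frame [np.float64(-63.7), np.float64(-0.5), np.float64(77.9)] yaw-to-go -0.0008595000194304703 w 0.0003475301829850634 F [-0.2 -0.3  0.1]
shares [-1.89   0.016  0.064]
```

View pics/scene3.png

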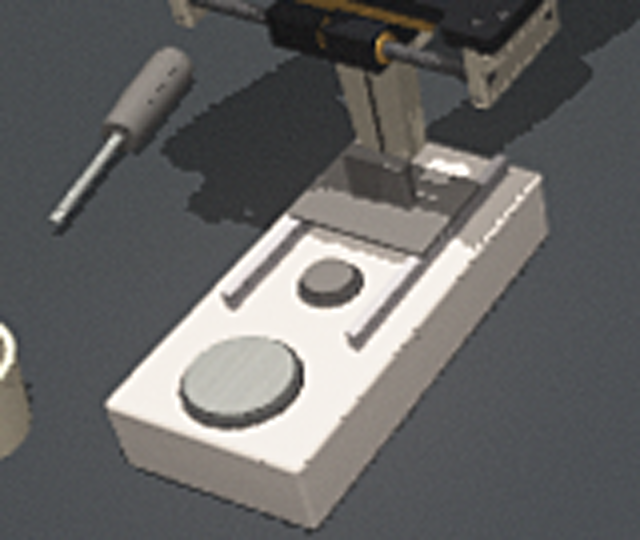

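The fin is being pushed along: the plate now ends near crop (365,225), with the button still bare ahead of it. I'll keep pushing.

```bash
python3 -m crank '[{"tx":-0.4,"ty":0,"tz":0,"spin":0},{"tx":-0.4,"ty":0,"tz":0,"spin":0},{"tx":-0.4,"ty":0,"tz":0,"spin":0},{"tx":-0.35,"ty":0,"tz":0,"spin":0},{"tx":0,"ty":0,"tz":0,"spin":0}]'
python3 rel.py
python3 -m crank '[{"tx":-0.1,"ty":0,"tz":0,"spin":0},{"tx":-0.1,"ty":0,"tz":0,"spin":0},{"tx":0,"ty":0,"tz":0,"spin":0}]'
python3 rel.py
```

```text
time: 8.72
eef_pos: [0.5431, -0.2646, 0.0775]
tool_rot: [180.0, 0.0, 169.0]
force: [-0.2, -0.3, 0.8]
gripper_width: 0.0003
t 8.7167 tester frame [np.float64(-17.8), np.float64(-0.5), np.float64(77.5)] yaw-to-go 0.004602485941404666 w 0.0003495112539466721 F [-0.2 -0.3  0.8]
time: 8.97
eef_pos: [0.5478, -0.2655, 0.0776]
tool_rot: [180.0, -0.0, 169.0]
force: [0.7, -0.0, -0.6]
gripper_width: 0.0008
t 8.9667 tester frame [np.float64(-13.0), np.float64(-0.5), np.float64(77.6)] yaw-to-go 0.02590850762169339 w 0.0007974473088698004 F [ 0.7 -0.  -0.6]
```

```bash
python3 -m crank '[{"tx":-0.1,"ty":0,"tz":0,"spin":0},{"tx":-0.07,"ty":0,"tz":0,"spin":0},{"tx":0,"ty":0,"tz":0,"spin":0},{"tx":0,"ty":0,"tz":0,"spin":0}]'
python3 rel.py
python3 -m crank '[{"tx":-0.05,"ty":0,"tz":0,"spin":0},{"tx":-0.05,"ty":0,"tz":0,"spin":0},{"tx":0,"ty":0,"tz":0,"spin":0},{"tx":0,"ty":0,"tz":0,"spin":0}]'
python3 rel.py
```

```text
time: 9.3
eef_pos: [0.5529, -0.2666, 0.0777]
tool_rot: [-180.0, 0.0, 169.0]
force: [0.2, 0.1, -0.8]
gripper_width: 0.0003
t 9.3 tester frame [np.float64(-7.8), np.float64(-0.6), np.float64(77.7)] yaw-to-go 0.02262820193388393 w 0.00026269317708979144 F [ 0.2  0.1 -0.8]
time: 9.63
eef_pos: [0.5534, -0.2667, 0.0777]
tool_rot: [180.0, -0.3, 169.0]
force: [-25.7, 6.4, 13.7]
gripper_width: 0.0005
t 9.6333 tester frame [np.float64(-7.3), np.float64(-0.6), np.float64(77.7)] yaw-to-go 0.03591820681523927 w 0.0005209820374792681 F [-25.7   6.4  13.7]
```

The cover is shut against its stop, at 26 N. I'll back off, lift and look.

```bash
python3 -m crank '[{"tx":0.5,"ty":0,"tz":0,"spin":0},{"tx":0.2,"ty":0,"tz":0,"spin":0},{"tx":0,"ty":0,"tz":-0.9,"spin":0},{"tx":0,"ty":0,"tz":-0.9,"spin":0},{"tx":0,"ty":0,"tz":-0.9,"spin":0}]'
python3 -m crank '[{"tx":0.7,"ty":0.9,"tz":-0.5,"spin":0},{"tx":0.7,"ty":0.9,"tz":-0.5,"spin":0},{"tx":0.7,"ty":0.9,"tz":0,"spin":0},{"tx":0.7,"ty":0.9,"tz":0,"spin":0},{"tx":0,"ty":0,"tz":0,"spin":0}]'
python3 -m crank '[{"tx":0.7,"ty":0.9,"tz":0,"spin":0},{"tx":0.7,"ty":0.9,"tz":0,"spin":0},{"tx":0,"ty":0.9,"tz":0,"spin":0},{"tx":0,"ty":0,"tz":0,"spin":0},{"tx":0,"ty":0,"tz":0,"spin":0}]'
python3 - <<'E'
from bench import bot
import cv2, numpy as np
for n in("scene","top"):
    i=bot.camera(n)[:,:,::-1]
    cv2.imwrite(f"pics/{n}4f.png",i)
    j=cv2.imread(f"pics/{n}0.png")
    sl=np.s_[110:250,330:430] if n=="top" else np.s_[130:245,60:185]
    cv2.imwrite(f"pics/{n}4.png",cv2.resize(np.hstack([j[sl],i[sl]]),None,fx=3,fy=3,interpolation=cv2.INTER_CUBIC))
E
```

```text
time: 10.05
eef_pos: [0.535, -0.263, 0.1598]
tool_rot: [180.0, 0.0, 169.0]
force: [0.3, 0.2, 1.2]
gripper_width: 0.0003
time: 10.47
eef_pos: [0.4718, -0.1377, 0.1897]
tool_rot: [180.0, 0.1, 169.1]
force: [-0.1, 0.6, 0.4]
gripper_width: 0.0008
time: 10.88
eef_pos: [0.4477, -0.0528, 0.1891]
tool_rot: [-180.0, 0.1, 169.2]
force: [-0.4, -0.3, -0.7]
gripper_width: 0.0002
```

View pics/scene4.png

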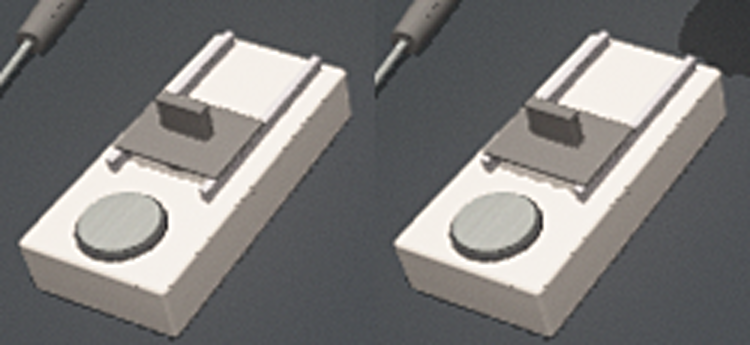

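View pics/scene4f.png

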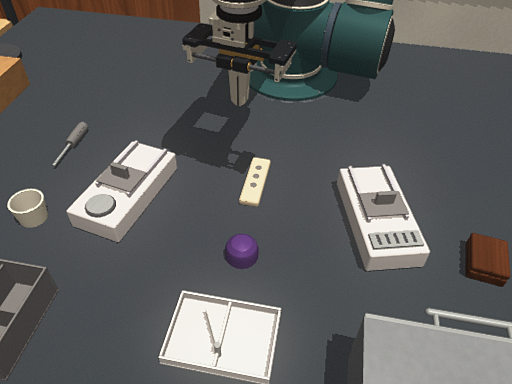

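View pics/top4.png

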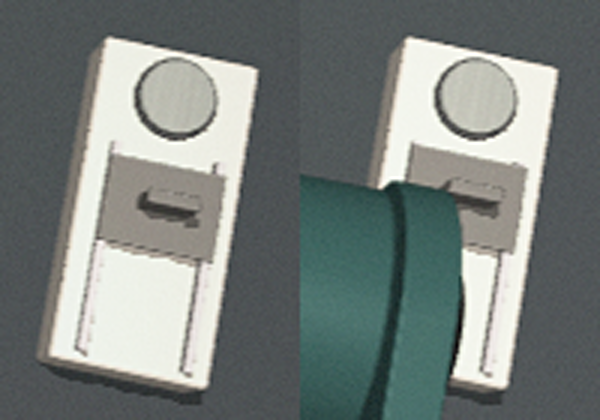

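The cover now sits closer to the lid than at the start, so it is shut. The dryer is unmoved and the arm is clear.

```bash
python3 -c "
from bench import bot
print(bot.close_job())"
```

```text
the job is handed in; nothing more can be done
None
```

I handed the job in at about 11 s on the robot's clock. The hand-in gives no verdict, so the results below come from my own readings.

- **Opening:** I pushed the tester's cover open with the shut fingers until it met its stop, at about 28 N. The picture showed the button bare. The fingers stopped about 2.5 mm short of where I had calculated, which fits calibration error and is still well past the 0.05 m needed.
- **Pressing:** The force rose from 2.4 N to 26.7 N as the button reached its stop, with the fingertip at about 53 mm, its fully-down height.
- **Shutting:** I pushed the cover back until it met the closed stop, at about 26 N, then lifted away.
- **Last pictures:** The tester's cover sits a few millimetres closer to the round lid than at the start. The dryer looks unmoved in the scene picture, where I only judged it by eye. The arm is clear, with under 1 N on the tool. The button under the shut cover can't be seen, but nothing presses on it.

My first move command was refused because rows were missing keys; nothing moved and no time passed. No check failed.

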